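Find the roller that binds and replace it

TASK

Spin each of the three rollers in the rack on its axle (make each turn at least a tenth of a turn) to find the one that binds instead of running on freely, and only when all three have been tried lift that one out and put it in the red scrap bin. Then lay the blue-capped spare in the emptied saddles, fully seated and level, leaving the two good rollers in their places. Do not knock the lamp bar over the rack, and leave the tape roll and the drilled wooden block where they lie.

Things in the scene. Friction and masses are not known exactly. Their poses are not given: they have to be found in the camera images.
- roller_a_center (a point): Roller: metal drum 54 mm across, 100 mm long, black end caps, one orange stripe; turns on a 14 mm square axle 160 mm long (30 mm out at each end); 0.48 kg. Lies level in two V saddles, axle edge down, so the axle cannot turn. Point: middle of the drum; y along the axle. One of three look-alikes in the rack, in any berth.
- roller_a (a joint): Angle of drum a on its axle, rad, 0 at the start, unlimited; positive: top of the drum goes away from the robot. A free roller drags under 0.001 N m and coasts on for a second or so after a brush; one that binds drags about 0.05 N m (2 N at its surface) and stops at once.
- roller_b_center (a point): Roller: metal drum 54 mm across, 100 mm long, black end caps, one orange stripe; turns on a 14 mm square axle 160 mm long (30 mm out at each end); 0.48 kg. Lies level in two V saddles, axle edge down, so the axle cannot turn. Point: middle of the drum; y along the axle. One of three look-alikes in the rack, in any berth.
- roller_b (a joint): Angle of drum b on its axle, rad, 0 at the start, unlimited; positive: top of the drum goes away from the robot. A free roller drags under 0.001 N m and coasts on for a second or so after a brush; one that binds drags about 0.05 N m (2 N at its surface) and stops at once.
- roller_c_center (a point): Roller: metal drum 54 mm across, 100 mm long, black end caps, one orange stripe; turns on a 14 mm square axle 160 mm long (30 mm out at each end); 0.48 kg. Lies level in two V saddles, axle edge down, so the axle cannot turn. Point: middle of the drum; y along the axle. One of three look-alikes in the rack, in any berth.
- roller_c (a joint): Angle of drum c on its axle, rad, 0 at the start, unlimited; positive: top of the drum goes away from the robot. A free roller drags under 0.001 N m and coasts on for a second or so after a brush; one that binds drags about 0.05 N m (2 N at its surface) and stops at once.
- roller_spare_center (a point): Roller: metal drum 54 mm across, 100 mm long, blue end caps, one orange stripe; turns on a 14 mm square axle 160 mm long (30 mm out at each end); 0.48 kg. Lies level in two V saddles, axle edge down, so the axle cannot turn. Point: middle of the drum; y along the axle. The spare, known to turn freely; it starts in the cradle.
- rack: Fixed plywood rack 600 mm (y) x 90 mm, base 18 mm thick; three berths 180 mm apart, each two 90 degree V saddles 12 mm wide, 65 mm either side of its middle, V bottom 90 mm up, tops 115 mm. 9 mm free between drum ends and saddles. Posts 28 x 18 mm at y = -286 and 286, x = 17 to 45 mm. Origin: centre of the underside; x to the far side, y along the axles.
- berth_1 (a point): Berth 1 of the rack (left, +y): where the middle of a seated roller lies, 100 mm above the table. Axes as the rack's.
- berth_2 (a point): Berth 2 of the rack (middle): where the middle of a seated roller lies, 100 mm above the table. Axes as the rack's.
- berth_3 (a point): Berth 3 of the rack (right, -y): where the middle of a seated roller lies, 100 mm above the table. Axes as the rack's.
- lamp: Fixed lamp bar over the whole rack, 600 mm long, 42 mm deep, 24 mm high; underside 280 mm above the table, 180 mm above the rollers' axes. In the rack's frame it covers x = 14 to 56 mm: an upright gripper does not fit over a roller, one leaning back 35 to 45 degrees towards the robot does. Origin: over the rack's origin, at underside height.
- cradle: Fixed blue stand, 90 x 170 x 18 mm base, with one pair of V saddles like the rack's, open above, in which the spare lies. Origin: centre of the underside; y along the spare's axle. It stands left or right, opposite the bin.
- bin: Fixed open red scrap bin, 170 mm (x) x 260 mm (y), 80 mm high, walls and floor 5 mm. Origin: centre of its underside; stands left or right.
- tape: Bystander: roll of black tape lying flat, 72 mm across, 22 mm high. Origin: centre of the underside. Loose; not to be moved.
- drilled_block: Bystander: wooden block with drilled holes, 100 x 100 x 36 mm. Origin: centre of the underside. Loose; not to be moved.
There are look-alikes about, which are no part of the job. What is shaped like the part that bears roller_c_center but pink is not meant.

How it is judged:
On the way, in this order (a step that is already met when the one before it is completed fails the run):
1. all three rollers in the rack have been turned by at least 0.35 rad (20 degrees) from their start ((value of joint roller_a above 0.35 rad or value of joint roller_a below -0.35 rad) and (value of joint roller_b above 0.35 rad or value of joint roller_b below -0.35 rad) and (value of joint roller_c above 0.35 rad or value of joint roller_c below -0.35 rad)), for 0.1 s.
2. the binding roller lies in the scrap bin (x of roller_b_center in the frame of bin between -0.08 and 0.08 m and y of roller_b_center in the frame of bin between -0.125 and 0.125 m and z of roller_b_center in the frame of bin between 0 and 0.07 m), for 0.2 s.
At the end, for the whole second after the job is handed in: The binding roller lies in the scrap bin (middle under 70 mm up); the spare lies in the emptied berth, its middle within 4 mm across and in height and 12 mm along the axle, its axle within 0.06 rad of the rack's; the two good rollers are within 10 mm of their starts (all of step 2 and ((x of roller_spare_center in the frame of berth_1 between -0.004 and 0.004 m and y of roller_spare_center in the frame of berth_1 between -0.012 and 0.012 m and z of roller_spare_center in the frame of berth_1 between -0.004 and 0.004 m) or (x of roller_spare_center in the frame of berth_2 between -0.004 and 0.004 m and y of roller_spare_center in the frame of berth_2 between -0.012 and 0.012 m and z of roller_spare_center in the frame of berth_2 between -0.004 and 0.004 m) or (x of roller_spare_center in the frame of berth_3 between -0.004 and 0.004 m and y of roller_spare_center in the frame of berth_3 between -0.012 and 0.012 m and z of roller_spare_center in the frame of berth_3 between -0.004 and 0.004 m)) and angle between the y axis of roller_spare_center and the y axis of rack, either way round below 0.06 rad and distance of each of roller_a_center, roller_c_center from where it was at the start of the episode below 0.01 m); the robot touches nothing.
It fails at once if the lamp bar is knocked (over 10 N) (contact force between anything else and lamp above 10 N).
It fails at once if the tape or the drilled block is moved more than 25 mm (distance of any of tape, drilled_block from where it was at the start of the episode above 0.025 m).
It also fails if it takes over 72 s, if anything falls off the work surface, if the arm or the gripper's body presses on something with over 40 N, if the wrist force passes 120 N, or if a joint passes its speed limit or range.

ROBOT

A 6-joint arm with a two-finger parallel gripper is mounted at the origin on the work surface. World frame = base frame: x ahead of the robot, y to its left, z up, the work surface at z = 0. Lengths are in m, angles in rad, forces in N, time in s.
With the tool pointing down it reaches from about 0.325 to 0.75 m from the base axis. Payload 7.6 kg.
Tool frame: the origin (TCP) lies midway between the tips of the shut fingers; the grasp point (between the pads) lies 19 mm behind it; z points along the fingers, y is the line along which they close (so a half turn about z gives the same grasp; the last joint's range is limited). The gripper opens to 85 mm and grips with 20 to 120 N. Pads are 22 mm wide; open, the fingers measure 114 mm over their backs; the gripper's body (76 mm by 85 mm) begins 54 mm behind the grasp point. The pads swing forward as they close: fully open they stand 13 mm farther back than shut.
Start: joints at [-1.27, 0.052, 1.401, -0, 1.689, -0.07], TCP at [0.19, -0.489, 0.231] pointing down, gripper open.
Joint ranges: [-2.9, 2.9], [-0.91, 2.17], [0.12, 2.37], [-1.06, 4.2], [0.26, 2.73], [-2.93, 2.93]. Speed limits (rad/s): [2.57, 2.57, 3.01, 3.14, 3.14, 3.14].

INTERFACE

Orientations are given as [roll, pitch, yaw] about the fixed x, y, z axes, in that order (R = Rz(yaw) Ry(pitch) Rx(roll)).
In Python, from workcell import sense, read_camera, calibration, job gives the robot as it stands. The module is installed in compiled form; this text tells all that it offers.
- The arm moves only by the tool send_rows, never from a script. Its argument "commands" is a list of rows, each an object with "dp": the shift along the tool's x, y, z in cm, a list of three; "rot": the turn, a rotation vector about the tool's x, y, z in rad, a list of three; "grip": the opening, from 0 (shut) to 1 (fully open). A call has 1 to 20 rows; each row is the pose to reach, as a shift and turn from the pose commanded when the call began, along the tool's axes at that moment; what a row does not reach only later rows make up. A row lasts 1/10 s, in which the tool goes at most 50 mm and 8.59 degrees, less where a joint would pass 70% of its speed; a pose out of reach is approached as far as the arm can. A call with a gripper value outside its range is refused whole. The fingers move at their own pace and stop on an object; the grip force is fixed at half the most. Time passes only in rows, so rows that repeat a pose let the fingers close. It gives the time, the measured TCP pose, the force, the opening and the grip force at its end, in the units of the state.
- sense(): the state, without advancing time (a new reading comes with each control period).
- read_camera(name): name is "scene" or "side" or "wrist"; returns the picture (384x512x3 uint8, blue, green, red); there is no depth.
- calibration(name): a dict with "fx", "fy", "cx", "cy" (pixels), "rvec" (rotation vector, rad) and "tvec" (3), from world to camera coordinates, as OpenCV has them. Camera axes: x right, y down, z forward; pixel columns grow to the right and rows downward; lengths in m; the calibration is good to about 2 mm. The wrist camera is an equidistant fisheye: a pixel r from the principal point sees the ray r / f radians off the axis. A picture is of the moment at which its call begins: read the wrist's pose just before it. calibration takes no time and is no camera call; for the wrist camera it gives the pose at the moment of the call.
- job.sign_off(): hands the job in; it is judged then, once.
The state is a dict: "time_s": time; "joint_pos": joint angles; "qvel": joint speeds; "effort": joint torques, N m; "tool_pos": TCP position; "eef_rot": TCP orientation; "contact_force": force on the tool from outside, world axes, zero at the start; "wrist_torque": the same for the moment, N m; "grip_width": opening from 0.0 (shut) to 1.0 (fully open); "grip_force": force on a finger pad.
Only numpy, scipy, OpenCV 4.12 (cv2) and the standard library are available. Lean on these libraries where they do the work, as an engineer would, in place of code of your own. Each camera call takes 0.05 s, during which the arm holds its last target. There are 200 camera calls.

## Working session

There is one attempt and no reset: what is moved stays moved. The work goes in short steps, Python scripts to look and compute and a tool call to move; the robot and the scene stay as the last step left them, time stands still between calls to the robot, and variables do not carry over. Pictures are saved under pics/ and viewed, at most 13 in all, crops included, and the job is handed in when it is done.

Besides the shell and the picture viewer there is one more tool, called after "Emit:" by a JSON object that holds its "op" and its "data". send_rows: Moves the arm, as the interface text tells. Its arguments: {"type":"object","properties":{"commands":{"type":"array"}},"required":["commands"]}

```bash
mkdir -p pics; ls; python3 - <<'E'
from workcell import sense, read_camera, calibration
import cv2,numpy as np
s=sense(); print({k:np.round(v,3).tolist() for k,v in s.items()})
for n in ("scene","side"):
    im=read_camera(n); cv2.imwrite(f"pics/{n}0.png",im)
    c=calibration(n); R=cv2.Rodrigues(np.array(c["rvec"],float))[0]; print(n,c["fx"],(-R.T@np.array(c["tvec"]).ravel()).round(3),R[2].round(3))
print(calibration("wrist"))
E
```

```text
pics
{'time_s': 0.0, 'joint_pos': [-1.27, 0.053, 1.402, -0.0, 1.689, -0.07], 'qvel': [-0.001, 0.001, -0.0, 0.001, 0.002, -0.001], 'effort': [0.001, -38.166, -36.019, 0.0, 0.006, 0.0], 'tool_pos': [0.19, -0.489, 0.23], 'eef_rot': [-3.14, -0.0, 0.371], 'contact_force': [-0.086, 0.014, 0.234], 'wrist_torque': [-0.021, 0.025, -0.036], 'grip_force': 0.0, 'grip_width': 1.001}
scene 387.81253109728675 [ 1.128 -0.019  0.984] [-0.652  0.018 -0.758]
side 458.8129709708806 [0.38  0.736 1.039] [ 0.071 -0.654 -0.754]
{'fx': 297.3186396354542, 'fy': 297.3186396354542, 'cx': 254.24534436309435, 'cy': 190.88095208161303, 'rvec': array([-2.37085206,  1.61908173,  0.25883579]), 'tvec': array([-0.52396018, -0.04215166,  0.37886516])}
```

View pics/scene0.png

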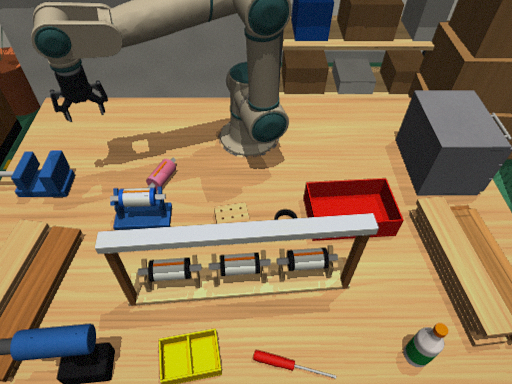

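View pics/side0.png

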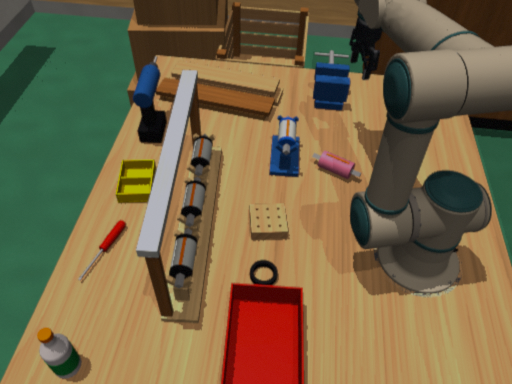

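Scene view: rack with rollers near (170,268), (240,263), (308,260); the cradle with the spare at (140,205) on the robot's right (−y); the bin at (352,208) on its left (+y); the block at (232,213) and tape at (286,216). Side view: rollers at (203,150), (193,200), (184,255), spare (287,135). I'll zoom in for precise points.

```bash
python3 - <<'E'
import cv2,numpy as np
a=cv2.imread("pics/scene0.png")[170:310,90:400]; b=cv2.imread("pics/side0.png")[100:330,140:340]
def g(im,s,x0,y0):
    o=cv2.resize(im,None,fx=s,fy=s,interpolation=cv2.INTER_CUBIC)
    for x in range((x0+19)//20*20,x0+im.shape[1],20):
        cv2.line(o,(int((x-x0)*s),0),(int((x-x0)*s),4),(0,0,255),1); cv2.putText(o,str(x),(int((x-x0)*s)-8,14),0,.35,(0,0,255),1)
    for y in range((y0+19)//20*20,y0+im.shape[0],20):
        cv2.line(o,(0,int((y-y0)*s)),(4,int((y-y0)*s)),(0,0,255),1); cv2.putText(o,str(y),(5,int((y-y0)*s)+4),0,.35,(0,0,255),1)
    return o
cv2.imwrite("pics/a1.png",g(a,2.58,90,170)); cv2.imwrite("pics/b1.png",g(b,2.6,140,100))
E
```

```text
(no output)
```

View pics/a1.png

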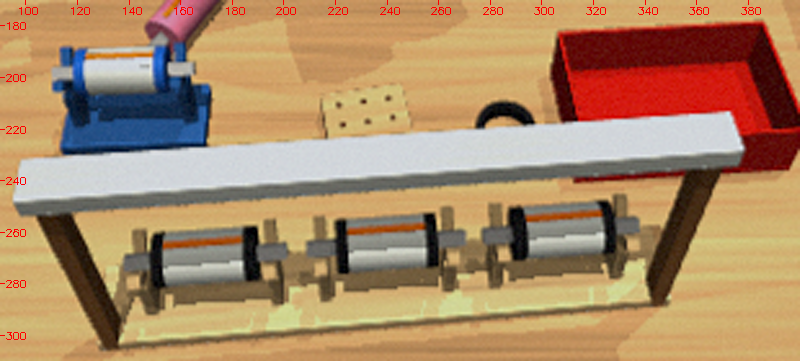

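View pics/b1.png

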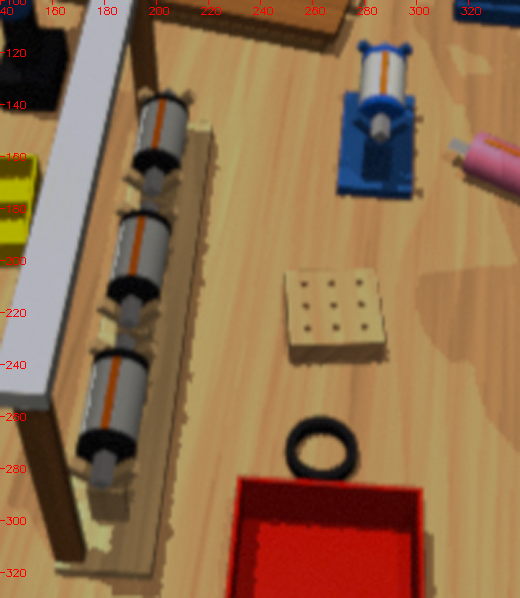

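```bash
cat >lib.py <<'E'
import numpy as np,cv2
from workcell import sense,read_camera,calibration
from scipy.optimize import least_squares
from scipy.spatial.transform import Rotation as Ro
C={n:calibration(n) for n in("scene","side")}
def proj(n,P):
    c=C[n];K=np.array([[c["fx"],0,c["cx"]],[0,c["fy"],c["cy"]],[0,0,1.]])
    return cv2.projectPoints(np.array(P,float).reshape(-1,1,3),np.array(c["rvec"],float),np.array(c["tvec"],float),K,None)[0].reshape(-1,2)
def w(q,P):
    P=np.atleast_2d(P);a=q[2];return P@np.array([[np.cos(a),np.sin(a),0],[-np.sin(a),np.cos(a),0],[0,0,1]])+[q[0],q[1],0]
def fit(obs,q0):
    def f(q): return np.concatenate([(proj(n,w(q,P))-uv).ravel() for n,P,uv in obs])
    r=least_squares(f,q0,loss="soft_l1"); return r.x,f(r.x).reshape(-1,2)
E
python3 - <<'E'
from lib import *
rack=[("scene",(0,-.26,.1),(138.1,271.6)),("scene",(0,-.10,.1),(201.2,267.3)),("scene",(0,-.08,.1),(209,265.7)),("scene",(0,.08,.1),(269.8,263.4)),("scene",(0,.10,.1),(277.6,261.5)),("scene",(0,.26,.1),(337.3,257.6)),
("scene",(.056,-.3,.28),(95.8,253)),("scene",(.056,.3,.28),(377.6,233.2)),
("side",(0,.26,.1),(179.6,285.8)),("side",(0,.08,.1),(190.4,222.3)),("side",(0,-.1,.1),(198.8,170.8)),("side",(-.045,.3,.018),(198.5,321.9)),("side",(-.045,-.3,.018),(221.5,150))]
cr=[("scene",(0,-.08,.1),(110.5,199)),("scene",(0,.08,.1),(165.2,196.4)),("side",(0,.08,.1),(286.2,148.5)),("side",(.045,.085,.018),(270.8,172)),("side",(-.045,.085,.018),(298,172.3))]
bi=[("side",(.085,-.13,.08),(232.3,283.8)),("side",(-.085,-.13,.08),(302,287.7)),("scene",(-.085,-.13,.08),(305.9,184)),("scene",(-.085,.13,.08),(387.7,179.3)),("scene",(.085,.13,.08),(398,220))]
for n,o,q in(("rack",rack,(.6,0,0)),("cradle",cr,(.4,-.25,0)),("bin",bi,(.4,.25,0))):
    x,r=fit(o,q);print(n,x.round(4));print(r.round(1).tolist())
    if n=="rack":
        for b in(.18,0,-.18):print(w(x,(0,b,.1)).round(4))
# block, tape centres on table by side camera
for uv in((269,217),(263.5,273)):
    r=least_squares(lambda p:proj("side",(p[0],p[1],.03))[0]-uv,(.4,0));print(uv,r.x.round(3))
E
```

```text
rack [ 0.6125 -0.0308  0.0758]
[[-0.6, -0.5], [-0.6, -1.0], [-0.6, 0.1], [0.1, -2.3], [-0.1, -0.9], [0.3, -1.6], [1.7, 0.6], [-1.4, 0.4], [-1.1, 0.9], [-1.1, 2.0], [-0.7, 2.5], [-0.3, -1.8], [-0.1, -3.3]]
[[0.5989 0.1487 0.1   ]]
[[ 0.6125 -0.0308  0.1   ]]
[[ 0.6262 -0.2102  0.1   ]]
cradle [ 0.3871 -0.3327  0.0772]
[[-0.6, 0.1], [-0.4, -0.8], [-0.1, 3.5], [-1.4, -0.3], [0.7, 0.8]]
bin [0.3861 0.314  0.0519]
[[-1.5, -1.7], [0.6, -0.2], [0.5, -2.7], [-0.6, -1.5], [6.5, 0.7]]
(269, 217) [ 0.409 -0.058]
(263.5, 273) [0.405 0.123]
```

```bash
cat >>lib.py <<'E'
RACK=[.6125,-.0308,.0758]; CR=[.3871,-.3327,.0772]; BIN=[.3861,.314,.0519]
def tool(q,lean):  # tool rotation: x along axle, leaning back
    a=q[2];X=np.array([np.cos(a),np.sin(a),0]);Y=np.array([-np.sin(a),np.cos(a),0]);Z=np.array([0,0,1.])
    l=np.radians(lean);return np.c_[Y,np.sin(l)*Z+np.cos(l)*X,np.sin(l)*X-np.cos(l)*Z]
def pose(q,P,lean,back=0.,tip=.022):
    R=tool(q,lean);return w(q,P)[0]+(tip-back)*R[:,2],R
def cur():
    s=sense();return np.array(s["tool_pos"]),Ro.from_euler("xyz",s["eef_rot"]).as_matrix()
def rel(p0,p1):
    return "dp",(100*p0[1].T@(p1[0]-p0[0])).round(2).tolist(),"rot",Ro.from_matrix(p0[1].T@p1[1]).as_rotvec().round(3).tolist(),"to",p1[0].round(3).tolist()
E
python3 - <<'E'
from lib import *
c=cur()
t=pose(RACK,(0,-.18,.1),50,.13)
print(rel(c,(np.array([.40,-.27,.28]),t[1])));print(rel(c,t))
E
```

```text
('dp', [27.49, -12.82, -4.92], 'rot', [-0.749, 0.554, -1.19], 'to', [0.4, -0.27, 0.28])
('dp', [42.82, -12.58, 6.14], 'rot', [-0.749, 0.554, -1.19], 'to', [0.544, -0.217, 0.169])
```

Emit:
{"op": "send_rows", "data": {"commands": [{"dp":[27.5,-12.8,-4.9],"rot":[-0.749,0.554,-1.19],"grip":1},{"dp":[27.5,-12.8,-4.9],"rot":[-0.749,0.554,-1.19],"grip":1},{"dp":[27.5,-12.8,-4.9],"rot":[-0.749,0.554,-1.19],"grip":1},{"dp":[27.5,-12.8,-4.9],"rot":[-0.749,0.554,-1.19],"grip":1},{"dp":[27.5,-12.8,-4.9],"rot":[-0.749,0.554,-1.19],"grip":1},{"dp":[27.5,-12.8,-4.9],"rot":[-0.749,0.554,-1.19],"grip":1},{"dp":[27.5,-12.8,-4.9],"rot":[-0.749,0.554,-1.19],"grip":1},{"dp":[27.5,-12.8,-4.9],"rot":[-0.749,0.554,-1.19],"grip":1},{"dp":[27.5,-12.8,-4.9],"rot":[-0.749,0.554,-1.19],"grip":1},{"dp":[27.5,-12.8,-4.9],"rot":[-0.749,0.554,-1.19],"grip":1},{"dp":[42.8,-12.6,6.1],"rot":[-0.749,0.554,-1.19],"grip":1},{"dp":[42.8,-12.6,6.1],"rot":[-0.749,0.554,-1.19],"grip":1},{"dp":[42.8,-12.6,6.1],"rot":[-0.749,0.554,-1.19],"grip":1},{"dp":[42.8,-12.6,6.1],"rot":[-0.749,0.554,-1.19],"grip":1},{"dp":[42.8,-12.6,6.1],"rot":[-0.749,0.554,-1.19],"grip":1},{"dp":[42.8,-12.6,6.1],"rot":[-0.749,0.554,-1.19],"grip":1}]}}

```text
time_s: 1.7
tool_pos: [0.5435, -0.216, 0.1693]
eef_rot: [2.27, -0.0, 1.648]
contact_force: [0.1, -0.4, -0.0]
grip_width: 1.001
grip_force: 0.0
```

```bash
cat >>lib.py <<'E'
def wproj(c,P):
    R=cv2.Rodrigues(np.array(c["rvec"],float))[0];p=np.atleast_2d(P)@R.T+np.array(c["tvec"]).ravel()
    K=np.array([[c["fx"],0,c["cx"]],[0,c["fy"],c["cy"]],[0,0,1.]])
    return cv2.fisheye.distortPoints((p[:,:2]/p[:,2:]).reshape(-1,1,2),K,np.zeros(4)).reshape(-1,2)
E
python3 - <<'E'
from lib import *
s=sense();print(s["joint_pos"],s["time_s"])
c=calibration("wrist");im=read_camera("wrist")
print(rel(cur(),pose(RACK,(0,-.18,.1),50,.13)))
cv2.imwrite("pics/w0_raw.png",im);np.save("w0.npy",np.r_[c["rvec"],c["tvec"]])
for i,p in enumerate(wproj(c,w(RACK,[(0,-.26,.1),(0,-.1,.1),(0,-.18,.1),(-.019,-.23,.119),(-.019,-.13,.119),(.045,-.3,.018),(-.045,-.3,.018)]))):
    print(p.round(1));cv2.drawMarker(im,tuple(int(round(v)) for v in p),(0,255,0),0,6)
cv2.imwrite("pics/w0.png",cv2.resize(im,None,fx=1.5,fy=1.5,interpolation=cv2.INTER_CUBIC))
E
```

```text
[-0.7062917  -0.17908227  1.95228748  0.80298167  0.84976955 -1.17025468] 1.7
('dp', [0.04, -0.08, 0.1], 'rot', [0.0, 0.001, 0.001], 'to', [0.544, -0.217, 0.169])
[255.9 266.5]
[256.6  97.9]
[256.2 189.5]
[258.8 253.9]
[259.7 137.4]
[229.7 256.4]
[174.8 285.2]
```

View pics/w0.png

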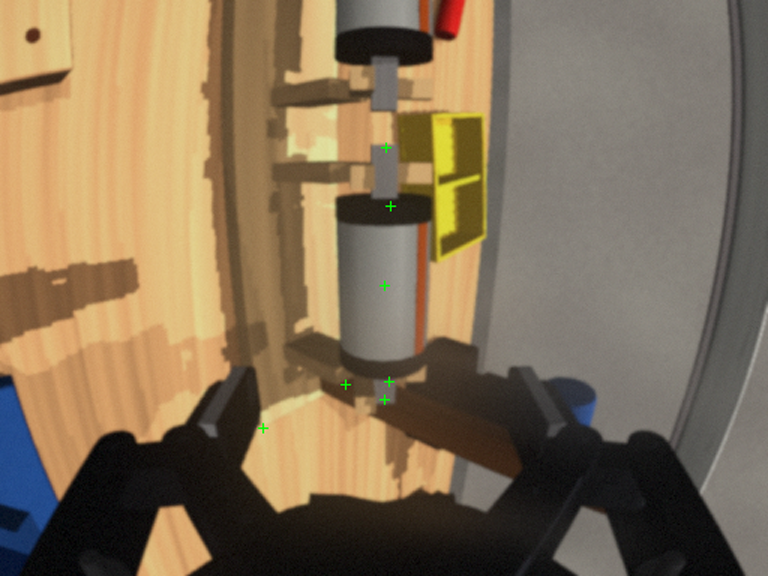

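Wrist view: the drum's middle (≈(383,285) in the 1.5× picture) lies where predicted laterally, so the rack estimate is good to a millimetre or so across. Work out the approach.

```bash
python3 - <<'E'
from lib import *
c=cur()
for l,b in((58,.10),(58,0),(32,0)): print(rel(c,pose(RACK,(0,-.177,.1),l,b)))
E
```

```text
('dp', [0.34, -1.16, 3.18], 'rot', [-0.139, 0.0, 0.001], 'to', [0.56, -0.212, 0.141])
('dp', [0.34, 0.22, 13.08], 'rot', [-0.139, 0.0, 0.001], 'to', [0.645, -0.206, 0.088])
('dp', [0.34, -0.76, 12.99], 'rot', [0.315, 0.001, 0.001], 'to', [0.638, -0.206, 0.081])
```

Emit:
{"op": "send_rows", "data": {"commands": [{"dp":[0.3,-1.2,3.2],"rot":[-0.139,0,0],"grip":1},{"dp":[0.3,-1.2,3.2],"rot":[-0.139,0,0],"grip":1},{"dp":[0.3,0.2,13.1],"rot":[-0.139,0,0],"grip":1},{"dp":[0.3,0.2,13.1],"rot":[-0.139,0,0],"grip":1},{"dp":[0.3,0.2,13.1],"rot":[-0.139,0,0],"grip":1},{"dp":[0.3,0.2,13.1],"rot":[-0.139,0,0],"grip":0.6},{"dp":[0.3,0.2,13.1],"rot":[-0.139,0,0],"grip":0.5},{"dp":[0.3,0.2,13.1],"rot":[-0.139,0,0],"grip":0.5},{"dp":[0.3,0.2,13.1],"rot":[-0.139,0,0],"grip":0.5}]}}

```text
time_s: 2.65
tool_pos: [0.6443, -0.2076, 0.0911]
eef_rot: [2.126, 0.004, 1.645]
contact_force: [-4.0, -0.6, 2.1]
grip_width: 0.613
grip_force: 61.6
```

Emit:
{"op": "send_rows", "data": {"commands": [{"dp":[0,-0.28,-0.02],"rot":[0.13,0,0],"grip":0.5},{"dp":[0,-0.57,-0.07],"rot":[0.26,0,0],"grip":0.5},{"dp":[0,-0.84,-0.17],"rot":[0.39,0,0],"grip":0.5},{"dp":[0,-1.05,-0.27],"rot":[0.5,0,0],"grip":1}]}}

```text
time_s: 3.05
tool_pos: [0.6357, -0.2092, 0.0836]
eef_rot: [2.591, 0.004, 1.643]
contact_force: [-0.5, 1.2, -0.5]
grip_width: 0.764
grip_force: 0.0
```

```bash
cat >>lib.py <<'E'
def burst(tag,n=4):
    L=[];W=[]
    for i in range(n):
        L.append(read_camera("scene"))
        W.append(read_camera("wrist"))
    np.savez(tag+".npz",L=np.array(L),W=np.array(W));s=sense();print(s["time_s"],s["tool_pos"],s["grip_width"],s["contact_force"])
    return L,W
def stripe(im,roi):
    x0,y0,x1,y1=roi;h=cv2.cvtColor(im[y0:y1,x0:x1],cv2.COLOR_BGR2HSV)
    m=(h[...,0]>3)&(h[...,0]<16)&(h[...,1]>150)&(h[...,2]>90)
    ys,xs=np.nonzero(m);return len(ys),(round(xs.mean()+x0,2),round(ys.mean()+y0,2)) if len(ys) else None
E
python3 - <<'E'
from lib import *
L,W=burst("b3")
for l in L: print(stripe(l,(145,250,195,285)))
m=np.hstack([cv2.resize(x,None,fx=4,fy=4)[:] for x in [L[0][240:290,140:200],L[3][240:290,140:200]]])
n=np.hstack([W[0][50:350,150:400],W[3][50:350,150:400]])
n=cv2.resize(n,(m.shape[1],int(n.shape[0]*m.shape[1]/n.shape[1])))
cv2.imwrite("pics/b3.png",np.vstack([m,n]))
print(sense()["eef_rot"])
E
```

```text
3.45 [ 0.63579446 -0.20654086  0.07911   ] 1.0032466759111798 [0.13017216 0.42180074 0.54787576]
(51, (np.float64(169.1), np.float64(266.98)))
(51, (np.float64(169.59), np.float64(266.98)))
(53, (np.float64(168.96), np.float64(267.04)))
(53, (np.float64(168.55), np.float64(266.89)))
[ 2.58849780e+00 -1.89118954e-03  1.64830044e+00]
```

View pics/b3.png

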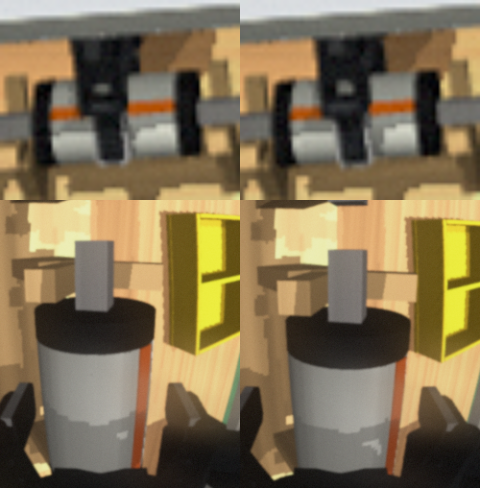

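```bash
python3 - <<'E'
from lib import *
a=cv2.imread("pics/scene0.png");b=np.load("b3.npz")["L"][0]
for r in((145,250,195,285),(215,245,265,280),(285,240,332,276)): print(stripe(a,r),stripe(b,r))
c=cur()
print(rel(c,pose(RACK,(0,-.177,.102),40,.10)))
for l,b in((58,.10),(58,0)): print(rel(c,pose(RACK,(0,.002,.102),l,b)))
E
```

```text
(76, (np.float64(168.28), np.float64(263.64))) (51, (np.float64(169.1), np.float64(266.98)))
(71, (np.float64(239.56), np.float64(258.38))) (72, (np.float64(239.46), np.float64(258.4)))
(81, (np.float64(309.19), np.float64(251.56))) (78, (np.float64(309.08), np.float64(251.81)))
('dp', [0.03, -0.77, -10.19], 'rot', [-0.145, -0.003, 0.0], 'to', [0.576, -0.211, 0.162])
('dp', [17.93, -3.09, -9.42], 'rot', [-0.459, -0.003, -0.0], 'to', [0.546, -0.034, 0.143])
('dp', [17.9, 1.34, -0.45], 'rot', [-0.459, -0.003, -0.0], 'to', [0.631, -0.027, 0.09])
```

Emit:
{"op": "send_rows", "data": {"commands": [{"dp":[0,-0.4,-5],"rot":[-0.07,0,0],"grip":1},{"dp":[0,-0.8,-10.2],"rot":[-0.145,0,0],"grip":1},{"dp":[0,-0.8,-10.2],"rot":[-0.145,0,0],"grip":1},{"dp":[17.9,-3.1,-9.4],"rot":[-0.459,0,0],"grip":1},{"dp":[17.9,-3.1,-9.4],"rot":[-0.459,0,0],"grip":1},{"dp":[17.9,-3.1,-9.4],"rot":[-0.459,0,0],"grip":1},{"dp":[17.9,-3.1,-9.4],"rot":[-0.459,0,0],"grip":1},{"dp":[17.9,-3.1,-9.4],"rot":[-0.459,0,0],"grip":1},{"dp":[17.9,1.3,-0.4],"rot":[-0.459,0,0],"grip":1},{"dp":[17.9,1.3,-0.4],"rot":[-0.459,0,0],"grip":1},{"dp":[17.9,1.3,-0.4],"rot":[-0.459,0,0],"grip":1},{"dp":[17.9,1.3,-0.4],"rot":[-0.459,0,0],"grip":0.6},{"dp":[17.9,1.3,-0.4],"rot":[-0.459,0,0],"grip":0.5},{"dp":[17.9,1.3,-0.4],"rot":[-0.459,0,0],"grip":0.5},{"dp":[17.9,1.3,-0.4],"rot":[-0.459,0,0],"grip":0.5}]}}

```text
time_s: 4.95
tool_pos: [0.6311, -0.028, 0.0909]
eef_rot: [2.129, 0.0, 1.648]
contact_force: [-0.7, -0.6, -3.2]
grip_width: 0.615
grip_force: 62.9
```

Emit:
{"op": "send_rows", "data": {"commands": [{"dp":[0,-0.28,-0.02],"rot":[0.13,0,0],"grip":0.5},{"dp":[0,-0.57,-0.07],"rot":[0.26,0,0],"grip":0.5},{"dp":[0,-0.84,-0.17],"rot":[0.39,0,0],"grip":0.5},{"dp":[0,-1.05,-0.27],"rot":[0.5,0,0],"grip":1}]}}

```text
time_s: 5.35
tool_pos: [0.6228, -0.03, 0.0839]
eef_rot: [2.491, -0.007, 1.656]
contact_force: [0.1, 1.8, -1.2]
grip_width: 0.768
grip_force: 0.0
```

```bash
python3 - <<'E'
from lib import *
L,W=burst("b2")
for l in L: print(stripe(l,(215,245,265,280)),stripe(l,(145,250,195,285)))
c=cur()
print(rel(c,pose(RACK,(0,.002,.102),40,.10)))
for l,b in((58,.10),(58,0)): print(rel(c,pose(RACK,(0,.182,.102),l,b)))
E
```

```text
5.75 [ 0.6232123  -0.02772729  0.08186293] 1.003477216421788 [-0.4894677  -1.05049828 -1.04816222]
(55, (np.float64(240.87), np.float64(259.51))) (86, (np.float64(167.76), np.float64(267.09)))
(54, (np.float64(241.24), np.float64(259.85))) (84, (np.float64(167.68), np.float64(267.13)))
(55, (np.float64(240.84), np.float64(259.78))) (84, (np.float64(167.73), np.float64(267.1)))
(56, (np.float64(240.91), np.float64(259.61))) (86, (np.float64(167.76), np.float64(267.09)))
('dp', [0.15, 0.02, -10.05], 'rot', [-0.044, -0.017, 0.005], 'to', [0.562, -0.033, 0.162])
('dp', [18.15, -2.27, -9.26], 'rot', [-0.358, -0.018, 0.003], 'to', [0.533, 0.146, 0.143])
('dp', [17.97, 1.23, 0.11], 'rot', [-0.358, -0.018, 0.003], 'to', [0.617, 0.152, 0.09])
```

```bash
python3 - <<'E'
from lib import *
for n,y in(("b3",-.18),("b2",0),("b1",.18)):
    print(n,[(d,proj("scene",w(RACK,(.027*np.sin(np.radians(d)),y,.1+.027*np.cos(np.radians(d)))))[0].round(1).tolist()) for d in range(-20,71,15)])
c=cur();t=pose(RACK,(0,.002,.102),45,0)
print(rel(c,t))
for dy,b in((-.009,0),(-.009,.05),(-.009,.10)): print(rel(c,(t[0]+t[1]@[0,dy,-b],t[1])))
E
```

```text
b3 [(-20, [167.9, 260.4]), (-5, [167.7, 262.5]), (10, [167.6, 265.0]), (25, [167.6, 267.8]), (40, [167.7, 270.7]), (55, [167.9, 273.4]), (70, [168.2, 275.8])]
b2 [(-20, [238.9, 255.2]), (-5, [239.1, 257.2]), (10, [239.3, 259.7]), (25, [239.5, 262.4]), (40, [239.7, 265.2]), (55, [239.9, 267.9]), (70, [240.0, 270.3])]
b1 [(-20, [308.2, 250.1]), (-5, [308.8, 252.0]), (10, [309.3, 254.4]), (25, [309.7, 257.1]), (40, [309.9, 259.9]), (55, [310.0, 262.6]), (70, [310.0, 265.0])]
('dp', [-0.03, 0.65, -0.08], 'rot', [-0.131, -0.017, 0.004], 'to', [0.628, -0.028, 0.086])
('dp', [-0.02, -0.25, 0.04], 'rot', [-0.131, -0.017, 0.004], 'to', [0.622, -0.028, 0.08])
('dp', [0.06, -0.9, -4.92], 'rot', [-0.131, -0.017, 0.004], 'to', [0.586, -0.031, 0.115])
('dp', [0.15, -1.55, -9.88], 'rot', [-0.131, -0.017, 0.004], 'to', [0.551, -0.033, 0.151])
```

Emit:
{"op": "send_rows", "data": {"commands": [{"dp":[0,0.6,-0.1],"rot":[-0.131,-0.017,0.004],"grip":0.75},{"dp":[0,0.6,-0.1],"rot":[-0.131,-0.017,0.004],"grip":0.75},{"dp":[0,0.2,0],"rot":[-0.131,-0.017,0.004],"grip":0.75},{"dp":[0,-0.25,0],"rot":[-0.131,-0.017,0.004],"grip":0.75},{"dp":[0,-0.3,0],"rot":[-0.131,-0.017,0.004],"grip":0.75}]}}

```text
time_s: 6.25
tool_pos: [0.623, -0.0283, 0.0831]
eef_rot: [2.354, 0.002, 1.647]
contact_force: [4.9, 2.3, 2.6]
grip_width: 0.752
grip_force: 2.5
```

Emit:
{"op": "send_rows", "data": {"commands": [{"dp":[0,0,-5],"rot":[0,0,0],"grip":0.75},{"dp":[0,0,-8],"rot":[0,0,0],"grip":0.75}]}}

```text
time_s: 6.45
tool_pos: [0.5653, -0.0326, 0.1391]
eef_rot: [2.357, 0.001, 1.647]
contact_force: [0.8, -1.0, 0.3]
grip_width: 0.753
grip_force: 0.0
```

```bash
python3 - <<'E'
from lib import *
L,W=burst("b2b")
for l in L: print(stripe(l,(215,245,265,280)),stripe(l,(145,250,195,285)))
for x in W:print(stripe(x,(150,60,400,330)))
cv2.imwrite("pics/b2b.png",np.hstack([cv2.resize(x[235:285,130:280],None,fx=2.6,fy=2.6) for x in (L[0],L[3])]))
E
```

```text
6.85 [ 0.56515609 -0.03247964  0.13625266] 0.7538274205880068 [-0.32731415  0.51829064 -0.27020321]
(34, (np.float64(240.03), np.float64(253.26))) (86, (np.float64(167.76), np.float64(267.09)))
(33, (np.float64(240.0), np.float64(253.3))) (86, (np.float64(167.76), np.float64(267.09)))
(33, (np.float64(239.82), np.float64(253.3))) (85, (np.float64(167.87), np.float64(267.07)))
(32, (np.float64(239.56), np.float64(253.34))) (86, (np.float64(167.76), np.float64(267.09)))
(1492, (np.float64(275.91), np.float64(186.18)))
(1471, (np.float64(278.36), np.float64(184.97)))
(1508, (np.float64(280.8), np.float64(189.05)))
(1513, (np.float64(282.15), np.float64(190.42)))
```

```bash
python3 - <<'E'
from lib import *
c=cur()
for y,l,b,dy in((.182,45,.08,0),(.182,45,0,0),(.182,45,0,-.010)):
    t=pose(RACK,(0,y,.102),l,b); t=(t[0]+t[1]@[0,dy,0],t[1]); print(rel(c,t))
E
```

```text
('dp', [18.01, 0.94, -0.04], 'rot', [-0.003, 0.0, 0.001], 'to', [0.558, 0.148, 0.143])
('dp', [18.01, 0.96, 7.96], 'rot', [-0.003, 0.0, 0.001], 'to', [0.614, 0.152, 0.086])
('dp', [18.01, -0.04, 7.97], 'rot', [-0.003, 0.0, 0.001], 'to', [0.607, 0.151, 0.079])
```

Emit:
{"op": "send_rows", "data": {"commands": [{"dp":[18,0.9,0],"rot":[0,0,0],"grip":1},{"dp":[18,0.9,0],"rot":[0,0,0],"grip":1},{"dp":[18,0.9,0],"rot":[0,0,0],"grip":1},{"dp":[18,0.9,0],"rot":[0,0,0],"grip":1},{"dp":[18,0.9,0],"rot":[0,0,0],"grip":1},{"dp":[18,0.9,8],"rot":[0,0,0],"grip":1},{"dp":[18,0.9,8],"rot":[0,0,0],"grip":0.75},{"dp":[18,0.9,8],"rot":[0,0,0],"grip":0.75},{"dp":[18,0.9,8],"rot":[0,0,0],"grip":0.75},{"dp":[18,0.4,8],"rot":[0,0,0],"grip":0.75},{"dp":[18,-0.04,8],"rot":[0,0,0],"grip":0.75},{"dp":[18,-0.04,8],"rot":[0,0,0],"grip":0.75}]}}

```text
time_s: 8.05
tool_pos: [0.6089, 0.151, 0.0838]
eef_rot: [2.35, 0.001, 1.647]
contact_force: [3.4, -1.6, 4.0]
grip_width: 0.748
grip_force: 2.4
```

Emit:
{"op": "send_rows", "data": {"commands": [{"dp":[0,0,-5],"rot":[0,0,0],"grip":0.75},{"dp":[0,0,-8],"rot":[0,0,0],"grip":0.75}]}}

```text
time_s: 8.25
tool_pos: [0.5507, 0.1468, 0.1387]
eef_rot: [2.356, 0.001, 1.647]
contact_force: [0.2, 0.7, 1.1]
grip_width: 0.749
grip_force: 0.0
```

```bash
python3 - <<'E'
from lib import *
L,W=burst("b1")
for l in L: print(stripe(l,(285,238,332,276)),stripe(l,(215,245,265,280)))
for x in W:print(stripe(x,(150,60,400,330)))
c=cur()
for y,l,b,dy in((-.177,45,.08,0),(-.177,45,0,0),(-.177,45,0,-.010)):
    t=pose(RACK,(0,y,.102),l,b); t=(t[0]+t[1]@[0,dy,0],t[1]); print(rel(c,t))
E
```

```text
8.65 [0.55113245 0.14664429 0.13576804] 0.7509973993562096 [-0.05834544  0.81739164 -0.35625101]
(12, (np.float64(318.83), np.float64(239.83))) (34, (np.float64(239.62), np.float64(253.29)))
(90, (np.float64(309.57), np.float64(255.2))) (32, (np.float64(239.59), np.float64(253.34)))
(13, (np.float64(317.08), np.float64(239.92))) (33, (np.float64(239.97), np.float64(253.3)))
(13, (np.float64(319.46), np.float64(239.77))) (33, (np.float64(239.42), np.float64(253.33)))
(397, (np.float64(315.65), np.float64(225.55)))
(1385, (np.float64(283.72), np.float64(221.26)))
(250, (np.float64(320.87), np.float64(219.58)))
(231, (np.float64(322.09), np.float64(218.74)))
('dp', [-35.86, 0.95, 0.01], 'rot', [-0.002, 0.001, 0.001], 'to', [0.585, -0.21, 0.143])
('dp', [-35.85, 0.97, 8.01], 'rot', [-0.002, 0.001, 0.001], 'to', [0.641, -0.206, 0.086])
('dp', [-35.85, -0.03, 8.01], 'rot', [-0.002, 0.001, 0.001], 'to', [0.634, -0.207, 0.079])
```

Berth 1 coasts freely; berth 2 stopped at once. Now berth 3.

Emit:
{"op": "send_rows", "data": {"commands": [{"dp":[-35.9,0.9,0],"rot":[0,0,0],"grip":1},{"dp":[-35.9,0.9,0],"rot":[0,0,0],"grip":1},{"dp":[-35.9,0.9,0],"rot":[0,0,0],"grip":1},{"dp":[-35.9,0.9,0],"rot":[0,0,0],"grip":1},{"dp":[-35.9,0.9,0],"rot":[0,0,0],"grip":1},{"dp":[-35.9,0.9,0],"rot":[0,0,0],"grip":1},{"dp":[-35.9,0.9,0],"rot":[0,0,0],"grip":1},{"dp":[-35.9,0.9,0],"rot":[0,0,0],"grip":1},{"dp":[-35.9,0.9,0],"rot":[0,0,0],"grip":1},{"dp":[-35.9,0.9,8],"rot":[0,0,0],"grip":1},{"dp":[-35.9,0.9,8],"rot":[0,0,0],"grip":0.75},{"dp":[-35.9,0.9,8],"rot":[0,0,0],"grip":0.75},{"dp":[-35.9,0.9,8],"rot":[0,0,0],"grip":0.75},{"dp":[-35.9,0.4,8],"rot":[0,0,0],"grip":0.75},{"dp":[-35.9,-0.04,8],"rot":[0,0,0],"grip":0.75},{"dp":[-35.9,-0.04,8],"rot":[0,0,0],"grip":0.75}]}}

```text
time_s: 10.25
tool_pos: [0.6356, -0.207, 0.084]
eef_rot: [2.351, 0.003, 1.647]
contact_force: [4.3, 3.6, 4.5]
grip_width: 0.754
grip_force: 2.9
```

Emit:
{"op": "send_rows", "data": {"commands": [{"dp":[0,0,-5],"rot":[0,0,0],"grip":0.75},{"dp":[0,0,-8],"rot":[0,0,0],"grip":0.75}]}}

```text
time_s: 10.45
tool_pos: [0.5777, -0.2115, 0.1399]
eef_rot: [2.354, 0.003, 1.647]
contact_force: [-0.3, 0.5, 0.7]
grip_width: 0.751
grip_force: 0.0
```

```bash
python3 - <<'E'
from lib import *
L,W=burst("b3b")
for l in L: print(stripe(l,(145,248,195,285)),stripe(l,(285,238,332,276)),stripe(l,(215,245,265,280)))
for x in W:print(stripe(x,(150,60,400,330)))
# berth 2 clear view: stripe in side view
sd=read_camera("side"); s0=cv2.imread("pics/side0.png")
cv2.imwrite("pics/cmp.png",np.hstack([cv2.resize(i[130:290,150:240],None,fx=3.5,fy=3.5) for i in(s0,sd)]))
c=cur()
for b in(.08,0):print(rel(c,pose(RACK,(0,.002,.101),42,b)))
E
```

```text
10.85 [ 0.57813076 -0.21071949  0.13604316] 0.7499366566831892 [ 0.73888331 -0.31910057  0.00886468]
(0, None) (87, (np.float64(309.47), np.float64(252.1))) (32, (np.float64(239.62), np.float64(253.34)))
(79, (np.float64(167.63), np.float64(270.65))) (81, (np.float64(309.35), np.float64(250.88))) (32, (np.float64(239.66), np.float64(253.34)))
(5, (np.float64(173.0), np.float64(257.4))) (76, (np.float64(309.26), np.float64(250.78))) (34, (np.float64(239.85), np.float64(253.29)))
(0, None) (78, (np.float64(309.83), np.float64(250.22))) (32, (np.float64(239.66), np.float64(253.34)))
(3, (np.float64(292.0), np.float64(322.67)))
(901, (np.float64(282.87), np.float64(214.07)))
(100, (np.float64(229.29), np.float64(203.71)))
(1, (np.float64(283.0), np.float64(321.0)))
('dp', [17.88, 1.21, 0.08], 'rot', [0.051, -0.0, 0.0], 'to', [0.574, -0.032, 0.144])
('dp', [17.88, 0.8, 8.07], 'rot', [0.051, -0.0, 0.0], 'to', [0.627, -0.028, 0.085])
```

View pics/cmp.png

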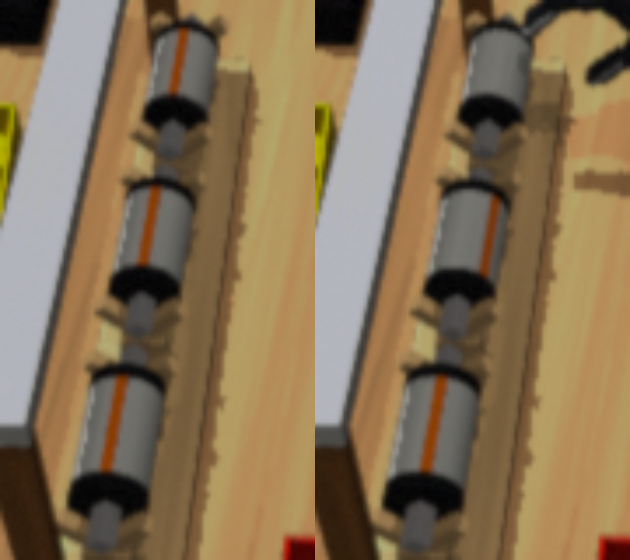

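Berth 2 binds (its stripe turned about 45° to the near side and stayed); berths 1 and 3 coast. Grip berth 2.

Emit:
{"op": "send_rows", "data": {"commands": [{"dp":[17.9,1.2,0],"rot":[0.051,0,0],"grip":1},{"dp":[17.9,1.2,0],"rot":[0.051,0,0],"grip":1},{"dp":[17.9,1.2,0],"rot":[0.051,0,0],"grip":1},{"dp":[17.9,1.2,0],"rot":[0.051,0,0],"grip":1},{"dp":[17.9,1.2,0],"rot":[0.051,0,0],"grip":1},{"dp":[17.9,0.8,8.1],"rot":[0.051,0,0],"grip":1},{"dp":[17.9,0.8,8.1],"rot":[0.051,0,0],"grip":1},{"dp":[17.9,0.8,8.1],"rot":[0.051,0,0],"grip":1},{"dp":[17.9,0.8,8.1],"rot":[0.051,0,0],"grip":0.5},{"dp":[17.9,0.8,8.1],"rot":[0.051,0,0],"grip":0.5},{"dp":[17.9,0.8,8.1],"rot":[0.051,0,0],"grip":0.5},{"dp":[17.9,0.8,8.1],"rot":[0.051,0,0],"grip":0.5},{"dp":[17.9,0.8,8.1],"rot":[0.051,0,0],"grip":0.5}]}}

```text
time_s: 12.2
tool_pos: [0.6274, -0.0284, 0.0871]
eef_rot: [2.406, 0.002, 1.646]
contact_force: [-8.8, -1.5, 5.4]
grip_width: 0.616
grip_force: 61.8
```

```bash
python3 - <<'E'
from lib import *
c=cur(); print(c[0].round(4),np.linalg.norm(c[0]-pose(RACK,(0,.002,.1),42,0)[0]))
up=lambda d:(c[0]+d,c[1])
for d in((0,0,.03),(-.06,0,.07),(-.15,0,.15)):print(rel(c,up(np.array(d))))
for P in((0,0,.28),(0,0,.2),(0,0,.05)):print("bin",rel(c,pose(BIN,P,0,0)))
print("half",rel(c,pose(BIN,(0,-.2,.28),20,0)))
E
```

```text
[ 0.6274 -0.0284  0.0871] 0.003504731389275326
('dp', [-0.01, 2.01, -2.22], 'rot', [0.0, 0.0, 0.0], 'to', [0.627, -0.028, 0.117])
('dp', [0.44, 0.26, -9.21], 'rot', [0.0, 0.0, 0.0], 'to', [0.567, -0.028, 0.157])
('dp', [1.1, -1.02, -21.16], 'rot', [0.0, 0.0, 0.0], 'to', [0.477, -0.028, 0.237])
bin ('dp', [35.93, -4.4, -27.14], 'rot', [0.736, -0.007, 0.023], 'to', [0.386, 0.314, 0.258])
bin ('dp', [35.95, -9.77, -21.21], 'rot', [0.736, -0.007, 0.023], 'to', [0.386, 0.314, 0.178])
bin ('dp', [35.98, -19.83, -10.09], 'rot', [0.736, -0.007, 0.023], 'to', [0.386, 0.314, 0.028])
half ('dp', [15.92, -4.13, -27.02], 'rot', [0.387, -0.011, 0.021], 'to', [0.404, 0.115, 0.259])
```

Emit:
{"op": "send_rows", "data": {"commands": [{"dp":[0,1,-1.1],"rot":[0,0,0],"grip":0.5},{"dp":[0,2,-2.2],"rot":[0,0,0],"grip":0.5},{"dp":[0,2,-2.2],"rot":[0,0,0],"grip":0.5},{"dp":[0.2,0.3,-6],"rot":[0,0,0],"grip":0.5},{"dp":[0.4,0.3,-9.2],"rot":[0,0,0],"grip":0.5},{"dp":[0.8,-1,-15],"rot":[0,0,0],"grip":0.5},{"dp":[1.1,-1,-21.2],"rot":[0,0,0],"grip":0.5},{"dp":[1.1,-1,-21.2],"rot":[0,0,0],"grip":0.5},{"dp":[15.9,-4.1,-27],"rot":[0.387,-0.011,0.021],"grip":0.5},{"dp":[15.9,-4.1,-27],"rot":[0.387,-0.011,0.021],"grip":0.5},{"dp":[15.9,-4.1,-27],"rot":[0.387,-0.011,0.021],"grip":0.5},{"dp":[15.9,-4.1,-27],"rot":[0.387,-0.011,0.021],"grip":0.5},{"dp":[35.9,-4.4,-27.1],"rot":[0.736,-0.007,0.023],"grip":0.5},{"dp":[35.9,-4.4,-27.1],"rot":[0.736,-0.007,0.023],"grip":0.5},{"dp":[35.9,-4.4,-27.1],"rot":[0.736,-0.007,0.023],"grip":0.5},{"dp":[35.9,-4.4,-27.1],"rot":[0.736,-0.007,0.023],"grip":0.5},{"dp":[35.9,-4.4,-27.1],"rot":[0.736,-0.007,0.023],"grip":0.5},{"dp":[35.9,-4.4,-27.1],"rot":[0.736,-0.007,0.023],"grip":0.5},{"dp":[35.9,-4.4,-27.1],"rot":[0.736,-0.007,0.023],"grip":0.5},{"dp":[35.9,-4.4,-27.1],"rot":[0.736,-0.007,0.023],"grip":0.5}]}}

```text
time_s: 14.2
tool_pos: [0.3869, 0.313, 0.2569]
eef_rot: [-3.14, -0.001, 1.622]
contact_force: [-0.3, -0.3, -5.4]
grip_width: 0.614
grip_force: 66.6
```

```bash
python3 - <<'E'
from lib import *
c=cur()
for P in((0,0,.2),(0,0,.05)):print("bin",rel(c,pose(BIN,P,0,0)))
im=read_camera("scene");cv2.imwrite("pics/s2.png",cv2.resize(im[130:320,90:420],None,fx=2.4,fy=2.4))
E
```

```text
bin ('dp', [0.1, -0.06, 7.89], 'rot', [-0.001, -0.001, -0.001], 'to', [0.386, 0.314, 0.178])
bin ('dp', [0.08, -0.04, 22.89], 'rot', [-0.001, -0.001, -0.001], 'to', [0.386, 0.314, 0.028])
```

View pics/s2.png

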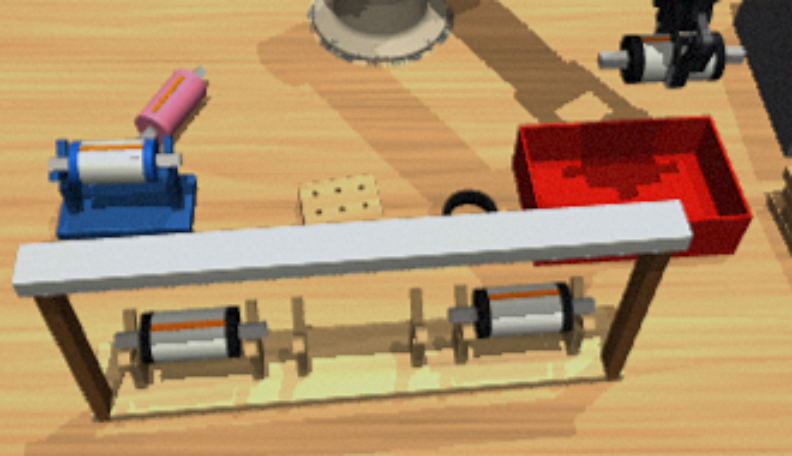

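The binding roller is held level over the bin, berth 2 (around (358,335) in the crop) is empty, and the good rollers are seated. Lower it and release.

Emit:
{"op": "send_rows", "data": {"commands": [{"dp":[0,0,5],"rot":[0,0,0],"grip":0.5},{"dp":[0,0,10],"rot":[0,0,0],"grip":0.5},{"dp":[0,0,15],"rot":[0,0,0],"grip":0.5},{"dp":[0,0,20],"rot":[0,0,0],"grip":0.5},{"dp":[0,0,22.8],"rot":[0,0,0],"grip":0.5},{"dp":[0,0,22.8],"rot":[0,0,0],"grip":0.5},{"dp":[0,0,22.8],"rot":[0,0,0],"grip":1},{"dp":[0,0,22.8],"rot":[0,0,0],"grip":1},{"dp":[0,0,22.8],"rot":[0,0,0],"grip":1},{"dp":[0,0,22.8],"rot":[0,0,0],"grip":1},{"dp":[0,0,18],"rot":[0,0,0],"grip":1},{"dp":[0,0,13],"rot":[0,0,0],"grip":1},{"dp":[0,0,8],"rot":[0,0,0],"grip":1},{"dp":[0,0,3],"rot":[0,0,0],"grip":1},{"dp":[0,0,0],"rot":[0,0,0],"grip":1}]}}

```text
time_s: 15.75
tool_pos: [0.3872, 0.3144, 0.2625]
eef_rot: [3.137, -0.004, 1.623]
contact_force: [0.2, 0.1, -0.4]
grip_width: 0.998
grip_force: 0.0
```

```bash
python3 - <<'E'
from lib import *
c=cur()
print(rel(c,(np.array([.42,0,.26]),tool(RACK,15))))
for l,P,b in((30,(0,0,.1),.13),):print(rel(c,pose(CR,P,l,b)))
E
```

```text
('dp', [-31.57, 1.62, 0.12], 'rot', [-0.257, -0.001, -0.024], 'to', [0.42, 0.0, 0.26])
('dp', [-64.79, -8.84, 6.58], 'rot', [-0.519, 0.002, -0.025], 'to', [0.333, -0.337, 0.194])
```

```bash
python3 - <<'E'
from lib import *
c=cur()
print(rel(c,(np.array([.40,-.15,.25]),tool(CR,25))))
print(rel(c,pose(CR,(0,0,.1),42,.12)))
E
```

```text
('dp', [-46.45, -1.16, 1.05], 'rot', [-0.432, 0.001, -0.025], 'to', [0.4, -0.15, 0.25])
('dp', [-64.82, -10.0, 8.64], 'rot', [-0.728, 0.005, -0.025], 'to', [0.322, -0.338, 0.173])
```

Emit:
{"op": "send_rows", "data": {"commands": [{"dp":[-46.4,-1.2,1],"rot":[-0.432,0,-0.025],"grip":1},{"dp":[-46.4,-1.2,1],"rot":[-0.432,0,-0.025],"grip":1},{"dp":[-46.4,-1.2,1],"rot":[-0.432,0,-0.025],"grip":1},{"dp":[-46.4,-1.2,1],"rot":[-0.432,0,-0.025],"grip":1},{"dp":[-46.4,-1.2,1],"rot":[-0.432,0,-0.025],"grip":1},{"dp":[-46.4,-1.2,1],"rot":[-0.432,0,-0.025],"grip":1},{"dp":[-46.4,-1.2,1],"rot":[-0.432,0,-0.025],"grip":1},{"dp":[-46.4,-1.2,1],"rot":[-0.432,0,-0.025],"grip":1},{"dp":[-46.4,-1.2,1],"rot":[-0.432,0,-0.025],"grip":1},{"dp":[-46.4,-1.2,1],"rot":[-0.432,0,-0.025],"grip":1},{"dp":[-64.8,-10,8.6],"rot":[-0.728,0.005,-0.025],"grip":1},{"dp":[-64.8,-10,8.6],"rot":[-0.728,0.005,-0.025],"grip":1},{"dp":[-64.8,-10,8.6],"rot":[-0.728,0.005,-0.025],"grip":1},{"dp":[-64.8,-10,8.6],"rot":[-0.728,0.005,-0.025],"grip":1},{"dp":[-64.8,-10,8.6],"rot":[-0.728,0.005,-0.025],"grip":1},{"dp":[-64.8,-10,8.6],"rot":[-0.728,0.005,-0.025],"grip":1},{"dp":[-64.8,-10,8.6],"rot":[-0.728,0.005,-0.025],"grip":1},{"dp":[-64.8,-10,8.6],"rot":[-0.728,0.005,-0.025],"grip":1}]}}

```text
time_s: 17.55
tool_pos: [0.321, -0.3379, 0.1717]
eef_rot: [2.415, 0.005, 1.649]
contact_force: [-0.2, -0.4, 0.0]
grip_width: 1.0
grip_force: 0.0
```

```bash
python3 - <<'E'
from lib import *
t=pose(CR,(0,0,.1),42,.12);print(rel(cur(),t))
s=sense();print(s["joint_pos"].__repr__())
c=calibration("wrist");im=read_camera("wrist")
for p in wproj(c,w(CR,[(0,-.08,.1),(0,.08,.1),(0,0,.1),(-.018,-.05,.12),(-.018,.05,.12),(-.045,.085,.018),(-.045,-.085,.018)])):
    print(p.round(1));cv2.drawMarker(im,tuple(int(round(v)) for v in p),(0,255,0),0,6)
sc=read_camera("scene");h=cv2.resize(sc[170:260,290:410],None,fx=2,fy=2);o=cv2.resize(im,None,fx=1.5,fy=1.5,interpolation=cv2.INTER_CUBIC);o[:180,-240:]=h
cv2.imwrite("pics/w1.png",o)
E
```

```text
('dp', [0.01, 0.12, -0.03], 'rot', [-0.006, 0.003, 0.004], 'to', [0.322, -0.338, 0.173])
array([-1.30138326, -0.30621466,  1.99017233,  0.73007312,  1.35520841,
       -1.50665338])
[257.3 271.1]
[259.   96.5]
[258.2 192. ]
[257.7 259.1]
[259. 138.]
[163.2  93.6]
[175.7 256.7]
```

View pics/w1.png

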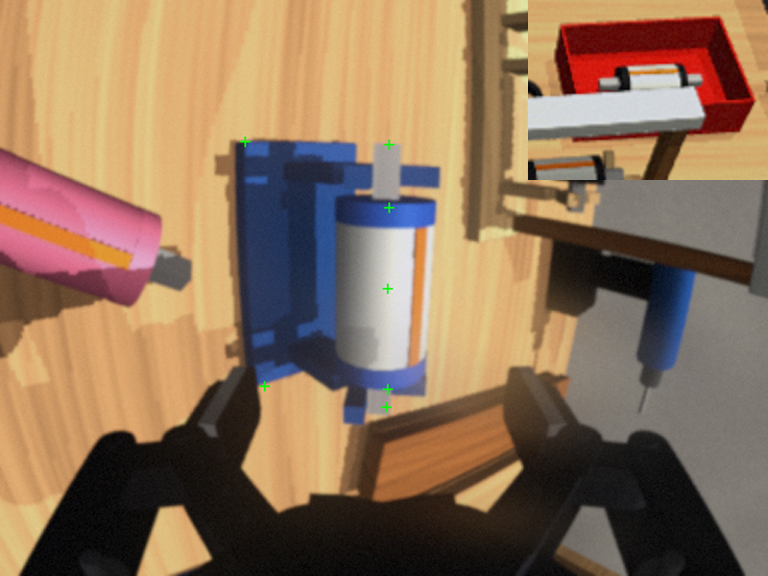

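The bin inset shows the binding roller lying in the bin. The spare sits as predicted (drum middle ≈(385,288), prediction (387,288)); the pink look-alike at (175,270) is clear of the finger path.

Emit:
{"op": "send_rows", "data": {"commands": [{"dp":[0,0.1,4],"rot":[0,0,0],"grip":1},{"dp":[0,0.1,8],"rot":[0,0,0],"grip":1},{"dp":[0,0.1,12],"rot":[0,0,0],"grip":1},{"dp":[0,0.1,12],"rot":[0,0,0],"grip":1},{"dp":[0,0.1,12],"rot":[0,0,0],"grip":0.7},{"dp":[0,0.1,12],"rot":[0,0,0],"grip":0.5},{"dp":[0,0.1,12],"rot":[0,0,0],"grip":0.5},{"dp":[0,0.1,12],"rot":[0,0,0],"grip":0.5},{"dp":[0,0.1,12],"rot":[0,0,0],"grip":0.5}]}}

```text
time_s: 18.55
tool_pos: [0.4005, -0.3333, 0.0839]
eef_rot: [2.414, 0.006, 1.647]
contact_force: [-4.3, 3.8, 5.8]
grip_width: 0.614
grip_force: 61.1
```

```bash
python3 - <<'E'
from lib import *
c=cur();s=sense();t=pose(CR,(0,0,.1),42,0)
print(rel(c,t),s["contact_force"])
# tool-frame grasp offset: axle centre in measured tool
print("axle in tool mm",(1000*c[1].T@(w(CR,(0,0,.1))[0]-c[0])).round(1))
R=tool(RACK,42)
up=lambda d:(c[0]+d,c[1])
for d in((0,0,.03),(0,0,.08)):print(rel(c,up(np.array(d))))
for P in((-.12,-.10,.22),(-.12,0,.20),(-.05,0,.15),(0,0,.135)):print(P,rel(c,pose(RACK,P,42,0)))
E
```

```text
('dp', [0.16, 0.09, 0.11], 'rot', [-0.005, 0.005, 0.004], 'to', [0.402, -0.332, 0.084]) [-4.29269192  3.7928681   5.82746114]
axle in tool mm [  1.5   0.8 -20.9]
('dp', [-0.02, 2.0, -2.24], 'rot', [0.0, 0.0, 0.0], 'to', [0.401, -0.333, 0.114])
('dp', [-0.05, 5.32, -5.97], 'rot', [0.0, 0.0, 0.0], 'to', [0.401, -0.333, 0.164])
(-0.12, -0.1, 0.22) ('dp', [18.47, 17.69, -0.44], 'rot', [-0.005, 0.004, 0.005], 'to', [0.515, -0.138, 0.204])
(-0.12, 0, 0.2) ('dp', [28.48, 16.41, 1.01], 'rot', [-0.005, 0.004, 0.005], 'to', [0.508, -0.039, 0.184])
(-0.05, 0, 0.15) ('dp', [28.51, 18.31, 9.4], 'rot', [-0.005, 0.004, 0.005], 'to', [0.577, -0.033, 0.134])
(0, 0, 0.135) ('dp', [28.51, 21.04, 13.85], 'rot', [-0.005, 0.004, 0.005], 'to', [0.627, -0.03, 0.119])
```

Emit:
{"op": "send_rows", "data": {"commands": [{"dp":[0,1,-1.1],"rot":[0,0,0],"grip":0.5},{"dp":[0,2,-2.2],"rot":[0,0,0],"grip":0.5},{"dp":[0,5.3,-6],"rot":[0,0,0],"grip":0.5},{"dp":[0,5.3,-6],"rot":[0,0,0],"grip":0.5},{"dp":[18.5,17.7,-0.4],"rot":[-0.005,0.004,0.005],"grip":0.5},{"dp":[18.5,17.7,-0.4],"rot":[-0.005,0.004,0.005],"grip":0.5},{"dp":[18.5,17.7,-0.4],"rot":[-0.005,0.004,0.005],"grip":0.5},{"dp":[18.5,17.7,-0.4],"rot":[-0.005,0.004,0.005],"grip":0.5},{"dp":[18.5,17.7,-0.4],"rot":[-0.005,0.004,0.005],"grip":0.5},{"dp":[28.5,16.4,1],"rot":[-0.005,0.004,0.005],"grip":0.5},{"dp":[28.5,16.4,1],"rot":[-0.005,0.004,0.005],"grip":0.5},{"dp":[28.5,16.4,1],"rot":[-0.005,0.004,0.005],"grip":0.5},{"dp":[28.5,16.4,1],"rot":[-0.005,0.004,0.005],"grip":0.5},{"dp":[28.5,16.4,1],"rot":[-0.005,0.004,0.005],"grip":0.5}]}}

```text
time_s: 19.95
tool_pos: [0.5077, -0.0386, 0.1826]
eef_rot: [2.41, -0.002, 1.646]
contact_force: [-0.7, 0.6, -4.6]
grip_width: 0.614
grip_force: 65.2
```

```bash
python3 - <<'E'
from lib import *
c=cur();s=sense();print(s["contact_force"])
for P in((-.06,0,.16),(0,0,.14),(0,0,.115),(0,0,.102)):print(P,rel(c,pose(RACK,P,42,0,tip=.021)))
cw=calibration("wrist");im=read_camera("wrist")
ctr=c[0]+c[1]@[.0015,.0008,-.0209]
for k in(-.08,.08): print("expected axle end px",wproj(cw,ctr+c[1][:,0]*k).round(1))
for y in(-.065,.065):
  for x in(-.025,.025):
    p=wproj(cw,w(RACK,(x,y,.115)))[0];cv2.drawMarker(im,tuple(int(round(v)) for v in p),(0,255,0),0,6)
cv2.imwrite("pics/w2.png",cv2.resize(im,None,fx=1.5,fy=1.5,interpolation=cv2.INTER_CUBIC))
E
```

```text
[-0.67758867  0.6429907  -4.64732611]
(-0.06, 0, 0.16) ('dp', [-0.02, 1.85, 6.8], 'rot', [-0.001, -0.001, -0.002], 'to', [0.567, -0.034, 0.144])
(0, 0, 0.14) ('dp', [-0.02, 4.97, 12.3], 'rot', [-0.001, -0.001, -0.002], 'to', [0.627, -0.03, 0.124])
(0, 0, 0.115) ('dp', [-0.02, 3.3, 14.16], 'rot', [-0.001, -0.001, -0.002], 'to', [0.627, -0.03, 0.099])
(0, 0, 0.102) ('dp', [-0.03, 2.44, 15.12], 'rot', [-0.001, -0.001, -0.002], 'to', [0.627, -0.03, 0.086])
expected axle end px [[257.6 369. ]]
expected axle end px [[260.   92.8]]
```

View pics/w2.png

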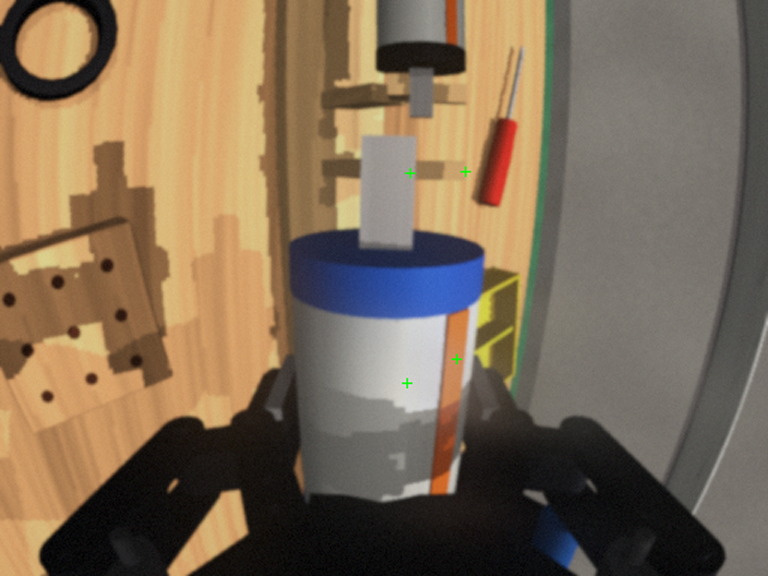

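The spare is held centred; its far axle end at (389,139) is where expected. Insert over the berth, then lower.

Emit:
{"op": "send_rows", "data": {"commands": [{"dp":[0,1.9,4],"rot":[0,0,0],"grip":0.5},{"dp":[0,1.9,6.8],"rot":[0,0,0],"grip":0.5},{"dp":[0,3.5,9.5],"rot":[0,0,0],"grip":0.5},{"dp":[0,5,12.3],"rot":[0,0,0],"grip":0.5},{"dp":[0,5,12.3],"rot":[0,0,0],"grip":0.5},{"dp":[0,4.2,13.2],"rot":[0,0,0],"grip":0.5},{"dp":[0,3.3,14.2],"rot":[0,0,0],"grip":0.5},{"dp":[0,2.9,14.6],"rot":[0,0,0],"grip":0.5},{"dp":[0,2.45,15.1],"rot":[0,0,0],"grip":0.5},{"dp":[0,2.45,15.1],"rot":[0,0,0],"grip":0.5},{"dp":[0,2.45,15.1],"rot":[0,0,0],"grip":0.5}]}}

```text
time_s: 21.1
tool_pos: [0.627, -0.0291, 0.0872]
eef_rot: [2.408, -0.002, 1.646]
contact_force: [2.6, -2.9, -2.4]
grip_width: 0.615
grip_force: 66.2
```

Emit:
{"op": "send_rows", "data": {"commands": [{"dp":[0,-0.13,0.15],"rot":[0,0,0],"grip":0.5},{"dp":[0,-0.13,0.15],"rot":[0,0,0],"grip":0.5},{"dp":[0,-0.13,0.15],"rot":[0,0,0],"grip":0.5}]}}

```text
time_s: 21.4
tool_pos: [0.6277, -0.029, 0.0862]
eef_rot: [2.406, -0.001, 1.647]
contact_force: [2.8, -1.0, 5.0]
grip_width: 0.614
grip_force: 66.4
```

Contact upward force now 5 N: it bears on the saddles. Release and back out.

Emit:
{"op": "send_rows", "data": {"commands": [{"dp":[0,0,0],"rot":[0,0,0],"grip":0.75},{"dp":[0,0,0],"rot":[0,0,0],"grip":1},{"dp":[0,0,0],"rot":[0,0,0],"grip":1},{"dp":[0,0,0],"rot":[0,0,0],"grip":1},{"dp":[0,0,0],"rot":[0,0,0],"grip":1},{"dp":[0,0,-4],"rot":[0,0,0],"grip":1},{"dp":[0,0,-8],"rot":[0,0,0],"grip":1},{"dp":[0,0,-12],"rot":[0,0,0],"grip":1},{"dp":[0,0,-16],"rot":[0,0,0],"grip":1},{"dp":[0,0,-16],"rot":[0,0,0],"grip":1}]}}

```text
time_s: 22.4
tool_pos: [0.52, -0.0377, 0.2097]
eef_rot: [2.4, 0.001, 1.646]
contact_force: [0.1, -0.3, -0.2]
grip_width: 0.997
grip_force: 0.0
```

```bash
python3 - <<'E'
from lib import *
sc=read_camera("scene");sd=read_camera("side")
for n,im in(("scene",sc),("side",sd)):
    for y in(.26,.1,.08,-.08,-.1,-.26):
        p=proj(n,w(RACK,(0,y,.1)))[0];print(n,y,p.round(1))
a=cv2.resize(sc[170:310,90:400],None,fx=2.58,fy=2.58,interpolation=cv2.INTER_CUBIC)
b=cv2.resize(sd[120:300,140:330],None,fx=1.3,fy=1.3)
o=np.zeros((a.shape[0]+b.shape[0],800,3),np.uint8);o[:a.shape[0],:a.shape[1]]=a[:,:800];o[a.shape[0]:,:b.shape[1]]=b
cv2.imwrite("pics/end.png",o);s=sense();print(s["tool_pos"],s["contact_force"],s["time_s"])
E
```

```text
scene 0.26 [337.6 256. ]
scene 0.1 [277.5 260.5]
scene 0.08 [269.9 261.1]
scene -0.08 [208.4 265.7]
scene -0.1 [200.6 266.3]
scene -0.26 [137.5 271.1]
side 0.26 [178.5 286.7]
side 0.1 [188.2 230.6]
side 0.08 [189.3 224.3]
side -0.08 [197.2 178.5]
side -0.1 [198.1 173.3]
side -0.26 [204.7 135.2]
[ 0.51997905 -0.03730541  0.20413424] [-0.20277777 -0.58468814 -0.11796695] 22.5
```

View pics/end.png

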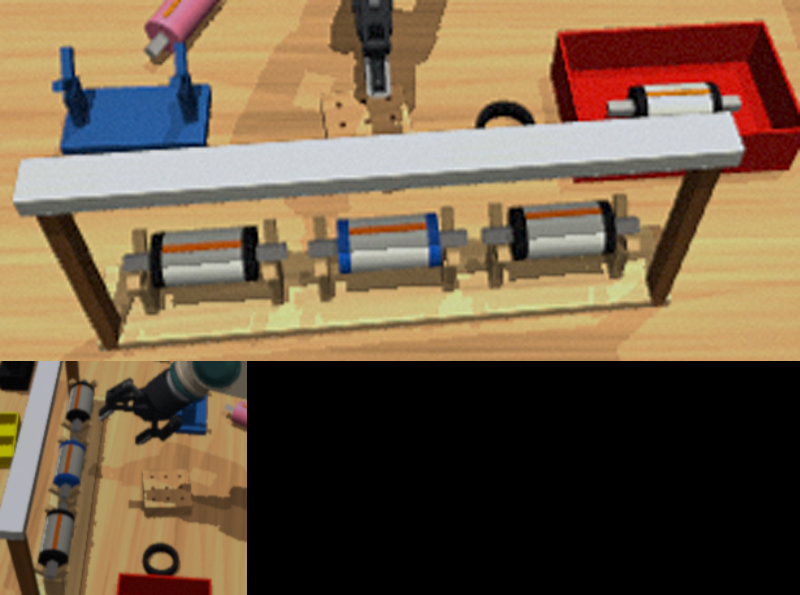

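```bash
python3 - <<'E'
from lib import *
a0=cv2.imread("pics/scene0.png")
sc=read_camera("scene")
# axle-end shifts against the starting picture, berth 2 (left, right) and control berth 3/1 ends
for n,(x,y,W,H) in {"2L":(209,257,11,18),"2R":(260,255,12,18),"3R":(190,258,12,18),"1L":(277,253,11,18),"3L":(136,262,11,18),"1R":(327,248,12,18)}.items():
    f=lambda im:cv2.resize(cv2.cvtColor(im,cv2.COLOR_BGR2GRAY).astype(np.float32),None,fx=8,fy=8,interpolation=cv2.INTER_CUBIC)
    T=f(a0[y:y+H,x:x+W]);S=f(sc[y-4:y+H+4,x-4:x+W+4])
    r=cv2.matchTemplate(S,T,cv2.TM_CCOEFF_NORMED);_,m,_,l=cv2.minMaxLoc(r);print(n,round(m,3),(l[0]/8-4,l[1]/8-4))
E
```

```text
2L 0.955 (0.125, 0.0)
2R 0.968 (0.125, -0.125)
3R 0.979 (0.0, 0.0)
1L 0.993 (0.0, 0.0)
3L 0.991 (-0.125, 0.0)
1R 0.997 (0.0, 0.0)
```

```bash
python3 - <<'E'
from lib import *
a0=cv2.imread("pics/scene0.png");sc=read_camera("scene")
for x in(210,211,212,267,268,269):
    print(x,[cv2.cvtColor(i,cv2.COLOR_BGR2GRAY)[256:274,x].tolist() for i in(a0,sc)])
E
```

```text
210 [[185, 186, 185, 184, 188, 195, 178, 112, 83, 97, 101, 104, 102, 110, 123, 122, 125, 126], [166, 165, 162, 164, 165, 168, 159, 105, 88, 104, 103, 100, 102, 109, 117, 121, 121, 121]]
211 [[152, 157, 154, 151, 168, 176, 157, 107, 91, 102, 107, 101, 103, 108, 121, 123, 131, 127], [137, 142, 143, 145, 151, 159, 146, 97, 88, 103, 101, 98, 103, 105, 121, 121, 132, 121]]
212 [[116, 114, 114, 117, 121, 123, 115, 87, 99, 105, 105, 107, 102, 96, 121, 134, 165, 173], [111, 114, 109, 111, 118, 118, 109, 81, 96, 101, 107, 100, 100, 94, 120, 131, 164, 169]]
267 [[180, 187, 157, 97, 95, 104, 105, 105, 103, 101, 118, 147, 175, 184, 180, 176, 151, 125], [175, 187, 156, 102, 95, 104, 105, 105, 105, 106, 117, 145, 174, 182, 174, 178, 150, 120]]
268 [[181, 182, 155, 96, 97, 107, 108, 106, 107, 110, 114, 118, 128, 139, 138, 143, 132, 123], [177, 183, 153, 92, 98, 105, 105, 106, 104, 107, 115, 120, 129, 132, 137, 145, 134, 122]]
269 [[177, 184, 168, 110, 93, 107, 101, 106, 106, 110, 110, 107, 114, 122, 127, 129, 128, 124], [175, 183, 148, 95, 97, 110, 105, 107, 106, 111, 110, 112, 114, 123, 124, 129, 124, 124]]
```

Both axle ends of the spare match the original roller's profile pixel for pixel: it is seated and level. Hand in.

```bash
python3 -c "
from workcell import job
print(job.sign_off())"
```

```text
the job is handed in; nothing more can be done
None
```

I spun all three rollers, put the binding one from the middle berth in the scrap bin, seated the blue-capped spare level in its place, and handed the job in at about 22.7 s with no verdict returned.

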